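# Put each lid on the container it fits

## Robot

A 6-joint arm with a two-finger parallel gripper is mounted at the origin on the work surface. World frame = base frame: x ahead of the robot, y to its left, z up, the work surface at z = 0. Lengths are in mm, angles in rad, forces in N, time in s.
With the tool pointing down it reaches from about 350 to 875 mm from the base axis. Payload 4.2 kg.
Tool frame: the origin (TCP) lies on the centre line of the jaws, within the pads' length; the fingertips stand 14 mm ahead of it and the grasp point (between the pads) lies 5 mm behind it; z points along the fingers, y is the line along which they close (so a half turn about z gives the same grasp; the last joint's range is limited). The gripper opens to 87 mm and grips with 3 to 60 N. Pads are 19 mm wide; open, the fingers measure 117 mm over their backs; the gripper's body (75 mm by 190 mm) begins 51 mm behind the grasp point.
Start: joints at [1.555, 0.385, 0.008, 0, -1.194, -0.259], TCP at [169.565, 601.537, 199.55] pointing down, gripper open.
Joint ranges: [-3.14, 3.14], [-1.21, 2.06], [-1.07, 1.41], [-3.16, 2.05], [-2.99, -0.16], [-3.1, 3.1]. Speed limits (rad/s): [2.79, 2.79, 3.14, 3.14, 3.14, 3.14].

## Interface

Orientations are given as a 3x3 rotation matrix whose columns are the frame's x, y, z axes.
In Python, from station import r gives the robot as it stands.
- The arm moves only by the tool jog_arm, never from a script. Its argument "steps" is a list of rows, each a list of 5 numbers: the opening, from -1 (shut) to 1 (fully open), then the shift along the world's x, y, z in units of 25 mm (1.0 is 25 mm), then the turn about the world's z in units of 8 degrees (1.0 is 8 degrees). In form: [[claw, tx, ty, tz, twist], ...]. A call has 1 to 5 rows; each row is the pose to reach, as a shift and turn from the pose commanded when the call began; what a row does not reach only later rows make up. A row lasts 1/8 s, in which the tool goes at most 62.5 mm and 10.7 degrees, less where a joint would pass 70% of its speed; a pose out of reach is approached as far as the arm can. A call with a gripper value outside its range is refused whole. The fingers move at their own pace and stop on an object; "newtons" is the grip in N (left out, the last holds). Time passes only in rows, so rows that repeat a pose let the fingers close. It gives the time, the measured TCP pose, the force, the opening and the grip force at its end, in the units of the state.
- r.state(): the state, without advancing time (a new reading comes with each control period).
- r.snapshot(name): name is "side" or "top" or "wrist"; returns (picture, depth): 420x560x3 uint8, blue, green, red; 420x560 float32, mm along the optical axis (not along the pixel's ray), 0 where there is no reading.
- r.camera_model(name): a dict with "K" (3x3 intrinsics, pixels), "R" (3x3) and "t" (3): a world point X has camera coordinates R X + t. Camera axes: x right, y down, z forward; pixel columns grow to the right and rows downward; lengths in mm; the calibration is good to about 2 mm. A picture is of the moment at which its call begins: read the wrist's pose just before it. camera_model takes no time and is no camera call; for the wrist camera it gives the pose at the moment of the call.
- r.close_job(): hands the job in; it is judged then, once.
Trained networks look in the newest picture that a camera, given by its name, has taken for a name from the list of things; names that differ only in an ending like _2 or _b are one class to them, and where a whole thing is asked for, a point or a joint stands for the part that bears it (a point fixed in the world has none). Each returns a list of dicts, best first, with "conf" (0 to 1); they miss things now and then, are a little off and sometimes report something else, mostly with a low value. They report only what shows in the picture. A call takes as long as a camera call.
- r.spot_in(query, camera): "position" ([x, y, z] in mm, in the coordinates of the camera as it stood for that picture, good to about 4 mm: the middle of the surface that is visible of it).
- r.landmark_of(query, camera): "position" ([x, y, z] in mm, in the coordinates of the camera as it stood for that picture, good to about 4 mm: a listed point, or the origin of a listed thing).
The state is a dict: "time_s": time; "joint_positions": joint angles; "qd": joint speeds; "tau": joint torques, N m; "ee_pos": TCP position; "orientation": TCP orientation; "force": force on the tool from outside, world axes, zero at the start; "moment": the same for the moment, N m; "grip_width": opening from 0.0 (shut) to 1.0 (fully open); "grip_force": force on a finger pad.
Only numpy, scipy, OpenCV 4.12 (cv2) and the standard library are available. Lean on these libraries where they do the work, as an engineer would, in place of code of your own. Each camera call takes 0.05 s, during which the arm holds its last target. There are 200 camera calls.

## Task

Close the two open containers on the glass shelf: put the lid with the round knob on the round jar and the rectangular lid on the first aid box, each fully home with its flange flat on the rim. Set the lids down gently rather than dropping them, leave the jar and box standing where they are, and do not disturb the other things on the shelf.

Things in the scene. Friction and masses are not known exactly. Their poses are not given: they have to be found in the camera images.
- round_jar: Open round white plastic jar, 90 mm outside diameter, 70 mm tall, wall 4 mm (82 mm inside), 0.3 to 0.6 kg, loose, standing. Origin: centre of its underside; z up. Rim at z = 70 mm.
- aid_box: Open rectangular white plastic first aid box, 110 mm (its x) x 80 mm (its y) outside, 60 mm tall, wall 4 mm (102 x 72 mm inside), a small metal latch plate on each short end, 0.35 to 0.65 kg, loose, standing. Origin: centre of its underside; z up. Rim at z = 60 mm.
- round_lid: Round white plastic lid for round_jar, lying right way up on its plug. Up from its origin (centre of the plug's underside) along z: plug 74 mm across, 8 mm deep; flange 96 mm across, z 8 to 14 mm; round metal knob 26 mm across, z 14 to 44 mm. Fitted, the flange rests on the rim, the plug inside with 4 mm play all round. About 80 g.
- box_lid: Rectangular white plastic lid for aid_box (either way round), lying right way up on its plug. Up from its origin (centre of the plug's underside) along z: plug 94 (x) x 64 (y) mm, 8 mm deep; flange 116 x 86 mm, z 8 to 14 mm; metal bar grip 60 (x) x 16 (y) mm, z 14 to 44 mm. Fitted, the flange rests on the rim, long side on long side, the plug inside with 4 mm play. About 100 g.
- glass_shelf: Fixed frosted glass shelf laid on the counter, 500 (x) x 980 (y) x 10 mm; everything stands on its top, 10 mm above the counter. Origin: centre of its underside.
- amber_bottle: Closed amber glass bottle with a white cap, 50 mm across, 120 mm tall, standing; bystander. Origin: centre of its underside as it stands or lies.
- measuring_cup: Open white plastic measuring cup, about 60 mm across at its rim, 60 mm tall, standing; bystander (it has no lid). Origin: centre of its underside as it stands or lies.
- tweezers: Chrome tweezers, 110 mm long along x, 10 mm tall, lying flat; bystander. Origin: centre of its underside as it stands or lies.
- thermometer_case: Grey thermometer case with a metal spring clip on top, 135 (along x) x 24 x 22 mm, lying; bystander. Origin: centre of its underside as it stands or lies.
- tape_roll: Roll of plaster tape lying flat, 70 mm outside, 40 mm bore, 25 mm tall; bystander. Origin: centre of its underside as it stands or lies.
- pill_jar: Closed amber glass jar, 48 mm across, 70 mm tall, standing; bystander. Origin: centre of its underside as it stands or lies.

How it is judged:
By the outcome, as a careful person would: the job done as asked, in the order asked, and still so for the second after the job is handed in, with the robot touching nothing.
It also fails if it takes over 64 s, if anything falls off the work surface, if the arm or the gripper's body presses on something with over 40 N, if the wrist force passes 120 N, or if a joint passes its speed limit or range.

## Working session

There is one attempt and no reset: what is moved stays moved. The work goes in short steps, Python scripts to look and compute and a tool call to move; the robot and the scene stay as the last step left them, time stands still between calls to the robot, and variables do not carry over. Pictures are saved under pics/ and viewed, at most 10 in all, crops included, and the job is handed in when it is done.

Besides the shell and the picture viewer there is one more tool, called after ">>>" by a JSON object that holds its "fn" and its "kwargs". jog_arm: Moves the arm, as the interface text tells. Its arguments: {"type":"object","properties":{"steps":{"type":"array"},"newtons":{"type":"number"}},"required":["steps"]}

```bash
mkdir -p pics
cat > h.py <<'E'
from station import r
import numpy as np, cv2
def w(cam,p,m=None):
    m=m or r.camera_model(cam); return np.array(m["R"]).T@(np.array(p)-np.array(m["t"]))
def cloud(cam):
    m=r.camera_model(cam); im,d=r.snapshot(cam); K=np.array(m["K"])
    v,u=np.mgrid[:d.shape[0],:d.shape[1]]
    P=np.stack([(u-K[0,2])/K[0,0]*d,(v-K[1,2])/K[1,1]*d,d],-1)
    return im,d,(P-np.array(m["t"]))@np.array(m["R"]),m
E
python3 - <<'E'
from h import *
ims=[]
for c in ["top","side"]:
    im,d,P,m=cloud(c); cv2.imwrite(f"pics/{c}1.png",im); np.savez(f"{c}1.npz",d=d,P=P,im=im)
    print(c,np.round(-np.array(m["R"]).T@m["t"]), (d>0).mean())
    for q in ["round_jar","aid_box","round_lid","box_lid","amber_bottle","measuring_cup","tweezers","thermometer_case","tape_roll","pill_jar"]:
        print(q,[(np.round(w(c,x["position"],m)).tolist(),round(x["conf"],2)) for x in r.landmark_of(q,c)[:3]])
s=r.state(); print(s["time_s"],s["ee_pos"],np.round(s["orientation"],2),s["grip_width"])
E
```

```text
top [ 337.   -8. 1442.] 0.9960246598639456
round_jar [([426.0, -205.0, 10.0], 0.62)]
aid_box [([656.0, -260.0, 8.0], 0.74), ([637.0, 266.0, 16.0], 0.58)]
round_lid [([441.0, 186.0, 11.0], 0.81)]
box_lid [([653.0, -261.0, 9.0], 0.65)]
amber_bottle [([648.0, 11.0, 10.0], 0.77)]
measuring_cup [([537.0, -21.0, 10.0], 0.79)]
tweezers [([483.0, 383.0, 5.0], 0.46)]
thermometer_case [([560.0, -384.0, 9.0], 0.83)]
tape_roll [([788.0, 135.0, 12.0], 0.68), ([639.0, 265.0, 15.0], 0.18)]
pill_jar [([771.0, -94.0, 17.0], 0.66), ([560.0, -385.0, 10.0], 0.19)]
side [372. 946. 887.] 0.9960416666666667
round_jar [([435.0, -203.0, 10.0], 0.91)]
aid_box [([642.0, 269.0, 13.0], 0.83), ([659.0, -265.0, 12.0], 0.62)]
round_lid [([441.0, 184.0, 9.0], 0.73)]
box_lid [([658.0, -261.0, 13.0], 0.75)]
amber_bottle [([657.0, 8.0, 11.0], 0.79)]
measuring_cup []
tweezers [([481.0, 386.0, 12.0], 0.49)]
thermometer_case [([564.0, -383.0, 11.0], 0.59)]
tape_roll [([790.0, 135.0, 11.0], 0.58)]
pill_jar [([778.0, -96.0, 10.0], 0.74), ([642.0, 267.0, 10.0], 0.71)]
1.1 [169.55652991 601.50816408 199.54606956] [[ 0.96 -0.27 -0.  ]
 [-0.27 -0.96 -0.  ]
 [ 0.    0.   -1.  ]] 0.9936617584532509
```

View pics/top1.png

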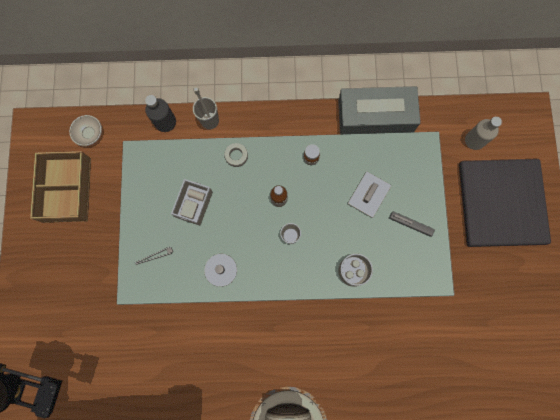

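View pics/side1.png

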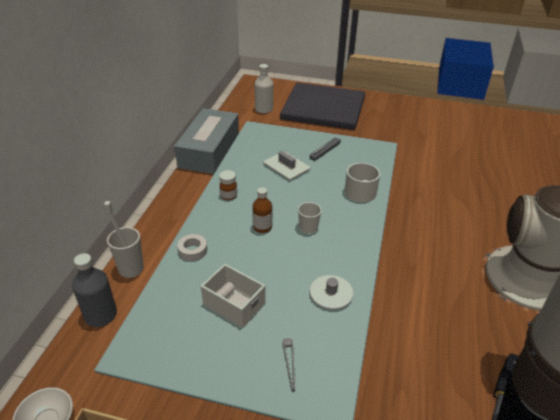

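The top view shows the round lid at (220,270), the open box at (192,203), the jar at (355,270) and the box lid at (370,195), which matches the networks. The side view agrees, with the round lid at (331,292), the box at (234,295), the jar at (362,182) and the box lid at (287,165). I'll go over the round lid first.

>>> {"fn": "jog_arm", "kwargs": {"steps": [[1,2.1,-1.3,1,0],[1,3.4,-3.3,2,0],[1,4.7,-5.2,3,0],[1,6,-7.3,3.5,0],[1,7,-9,3.5,0]]}}

```text
time_s: 1.72
ee_pos: [345.7, 375.2, 288.7]
orientation: [[0.963, -0.271, 0.002], [-0.271, -0.962, 0.003], [0.001, -0.003, -1.0]]
force: [0.5, -0.1, 0.0]
grip_width: 0.999
grip_force: 0.0
```

>>> {"fn": "jog_arm", "kwargs": {"steps": [[1,1,-2,0,0],[1,2.2,-4,0,0],[1,3.8,-7,0,0],[1,3.8,-7.6,0,0],[1,3.8,-7.6,0,0]]}}

```text
time_s: 2.35
ee_pos: [440.0, 184.5, 287.3]
orientation: [[0.961, -0.275, 0.0], [-0.275, -0.961, 0.0], [0.0, -0.0, -1.0]]
force: [0.0, 0.8, 1.0]
grip_width: 0.998
grip_force: 0.0
```

Run:
```python
from h import *
s=r.state(); print(s["time_s"],s["ee_pos"])
im,d,P,m=cloud("wrist"); cv2.imwrite("pics/w1.png",im); np.savez("w1.npz",d=d,P=P,im=im)
print(np.round(-np.array(m["R"]).T@m["t"]),np.round(m["R"],2),m["K"],(d>0).mean())
print([np.round(w("wrist",x["position"],m)) for x in r.landmark_of("round_lid","wrist")])
for n in ["top1.npz","w1.npz","side1.npz"]:
    P=np.load(n)["P"]; 
    Q=P[(abs(P[...,0]-441)<60)&(abs(P[...,1]-186)<60)]
    print(n,np.histogram(Q[:,2],bins=np.arange(-20,80,5))[0])
```

```text
2.35 [440.00047081 184.47188127 287.33136602]
[508. 165. 472.] [[-0.28 -0.96  0.  ]
 [-0.93  0.27  0.25]
 [-0.24  0.07 -0.97]] [[292.62661056   0.         281.37316822]
 [  0.         292.62661056 209.47452898]
 [  0.           0.           1.        ]] 0.9752848639455782
[array([444., 188.,   6.])]
top1.npz [  0   0   0   0  25 330 423 107 396 301  24   3   0   9  37  19   2   0
   0]
w1.npz [   0    0    0    0    0 1635 1043    0 2512  194    8    5    8    7
  228   13    0    0    0]
side1.npz [  0   0   0   0   0 261 813  13 480 514  19  17  20  21  47  46   0   0
   0]
```

View pics/w1.png

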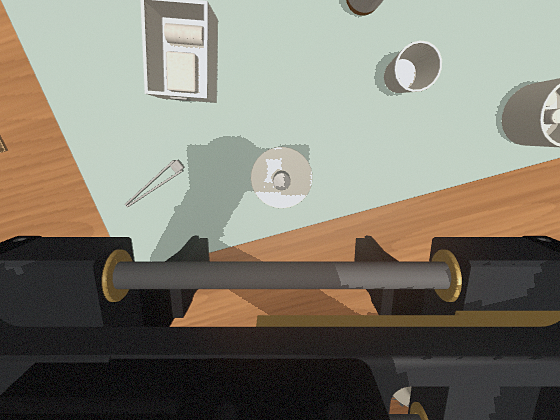

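The wrist view shows the round lid at (281,178), the box's near end at (180,50) and part of the jar at (555,115). The depth is clean, so I'll fit shapes to it.

```bash
cat >> h.py <<'E'
def fit(P,c,z0,z1,rad):
    Q=P[(np.hypot(P[...,0]-c[0],P[...,1]-c[1])<rad)&(P[...,2]>z0)&(P[...,2]<z1)].astype(np.float32)
    if len(Q)<8: return "few"
    (a,b),R=cv2.minEnclosingCircle(Q[:,:2]); rc=cv2.minAreaRect(Q[:,:2])
    lo,hi=np.percentile(Q[:,:2],[1,99],axis=0)
    return dict(n=len(Q),circ=[round(float(v),1) for v in (a,b,R)],rect=np.round([*rc[0],*rc[1],rc[2]],1).tolist(),mid=np.round((lo+hi)/2,1).tolist(),ext=np.round(hi-lo,1).tolist(),mz=round(float(np.median(Q[:,2])),1))
E
python3 - <<'E'
from h import *
for n in ["top1","side1","w1"]:
    P=np.load(n+".npz")["P"]; print(n)
    for nm,c,z0,z1,rad in [("rlid",(441,186),19,32,65),("knob",(441,186),46,64,30),("jar",(430,-204),72,90,65),("box",(640,267),63,80,85),("blid",(655,-261),19,32,85),("bar",(655,-261),46,64,50)]:
        print(nm,fit(P,c,z0,z1,rad))
E
```

```text
top1Traceback (most recent call last):
  File "<stdin>", line 5, in <module>
  File "h.py", line 13, in fit
    (a,b),R=cv2.minEnclosingCircle(Q[:,:2]); rc=cv2.minAreaRect(Q[:,:2])
            ~~~~~~~~~~~~~~~~~~~~~~^^^^^^^^^
cv2.error: OpenCV(4.12.0) /io/opencv/modules/imgproc/src/shapedescr.cpp:201: error: (-215:Assertion failed) count >= 0 && (depth == CV_32F || depth == CV_32S) in function 'minEnclosingCircle'
```

```bash
sed -i 's/Q\[:,:2\]); rc=/C); rc=/; s/minAreaRect(Q\[:,:2\])/minAreaRect(C)/; s/    (a,b),R=/    C=np.ascontiguousarray(Q[:,:2]); (a,b),R=/' h.py
cat > f.py <<'E'
from h import *
import sys
for n in sys.argv[1:]:
    P=np.load(n+".npz")["P"]; print(n)
    for nm,c,z0,z1,rad in [("rlid",(441,186),19,32,65),("knob",(441,186),46,64,30),("jar",(430,-204),72,90,65),("box",(640,267),63,80,85),("blid",(655,-261),19,32,85),("bar",(655,-261),46,64,50)]:
        print(nm,fit(P,c,z0,z1,rad))
E
python3 f.py top1 side1 w1
```

```text
top1
rlid {'n': 756, 'circ': [447.0, 179.4, 55.8], 'rect': [443.3, 185.9, 100.4, 93.8, 40.9], 'mid': [440.4, 184.6], 'ext': [89.6, 88.8], 'mz': 24.5}
knob {'n': 67, 'circ': [440.1, 184.0, 12.7], 'rect': [439.6, 183.5, 24.1, 22.8, 89.8], 'mid': [439.6, 183.5], 'ext': [22.7, 23.9], 'mz': 53.5}
jar {'n': 158, 'circ': [427.4, -202.8, 45.0], 'rect': [427.3, -203.2, 87.1, 88.3, 42.8], 'mid': [427.7, -202.5], 'ext': [88.4, 88.5], 'mz': 79.8}
box {'n': 240, 'circ': [639.1, 264.3, 66.6], 'rect': [639.5, 265.4, 82.9, 110.9, 70.1], 'mid': [638.9, 264.4], 'ext': [122.8, 106.0], 'mz': 69.5}
blid {'n': 933, 'circ': [654.7, -261.2, 72.4], 'rect': [661.3, -256.4, 128.2, 125.2, 58.5], 'mid': [652.4, -261.5], 'ext': [126.4, 116.5], 'mz': 24.2}
bar {'n': 114, 'circ': [652.5, -261.1, 30.3], 'rect': [652.7, -260.9, 15.7, 59.9, 58.0], 'mid': [652.7, -260.7], 'ext': [52.1, 39.7], 'mz': 53.8}
side1
rlid {'n': 1002, 'circ': [443.1, 184.8, 49.5], 'rect': [444.0, 184.8, 94.9, 95.3, 38.0], 'mid': [443.3, 185.7], 'ext': [89.3, 91.0], 'mz': 25.1}
knob {'n': 110, 'circ': [444.2, 184.7, 13.8], 'rect': [443.8, 185.5
[... 567 characters left out ...]
rect': [656.7, -260.2, 20.2, 60.4, 59.6], 'mid': [657.0, -259.2], 'ext': [55.3, 39.2], 'mz': 54.1}
w1
rlid {'n': 2709, 'circ': [442.4, 183.4, 47.9], 'rect': [442.7, 182.8, 94.6, 93.4, 72.9], 'mid': [443.1, 183.0], 'ext': [89.0, 89.3], 'mz': 23.7}
knob {'n': 247, 'circ': [442.7, 183.3, 12.8], 'rect': [443.0, 182.9, 24.7, 24.3, 73.7], 'mid': [443.1, 183.3], 'ext': [23.5, 23.6], 'mz': 53.6}
jar {'n': 528, 'circ': [430.9, -186.2, 41.0], 'rect': [432.3, -171.8, 28.9, 81.9, 84.3], 'mid': [431.3, -172.2], 'ext': [77.6, 27.3], 'mz': 78.2}
box {'n': 1430, 'circ': [641.4, 263.3, 67.6], 'rect': [641.6, 264.0, 81.2, 110.6, 69.8], 'mid': [639.4, 263.4], 'ext': [121.5, 107.4], 'mz': 69.5}
blid few
bar few
```

>>> {"fn": "jog_arm", "kwargs": {"steps": [[1,0.06,0,-2,0],[1,0.12,-0.06,-4,0],[1,0.12,-0.06,-6,0],[1,0.12,-0.06,-7,0],[1,0.12,-0.06,-7,0]], "newtons": 20}}

```text
time_s: 3.08
ee_pos: [441.2, 185.2, 110.3]
orientation: [[0.963, -0.27, -0.004], [-0.27, -0.963, -0.003], [-0.003, 0.004, -1.0]]
force: [-0.7, 0.3, 0.6]
grip_width: 0.998
grip_force: 0.0
```

```bash
python3 -c "
from h import *
s=r.state(); print(s['time_s'],s['ee_pos'])"
```

```text
3.075 [441.18343778 185.19583203 110.32054938]
```

>>> {"fn": "jog_arm", "kwargs": {"steps": [[1,0.01,-0.08,-1,0],[1,0.01,-0.08,-2,0],[1,0.01,-0.08,-2.72,0],[1,0.01,-0.08,-2.72,0],[0,0.01,-0.08,-2.72,0]]}}

```text
time_s: 3.7
ee_pos: [443.9, 184.3, 45.6]
orientation: [[0.963, -0.27, 0.003], [-0.27, -0.963, 0.002], [0.002, -0.002, -1.0]]
force: [-0.1, -0.0, 0.2]
grip_width: 0.946
grip_force: 0.0
```

>>> {"fn": "jog_arm", "kwargs": {"steps": [[-1,0,0,0,0],[-1,0,0,0,0],[-1,0,0,0,0],[-1,0,0,0,0],[-1,0,0,0,0]]}}

```text
time_s: 4.32
ee_pos: [442.8, 183.0, 44.0]
orientation: [[0.962, -0.271, -0.0], [-0.271, -0.962, -0.0], [-0.0, 0.0, -1.0]]
force: [0.1, 0.6, 0.7]
grip_width: 0.401
grip_force: 0.0
```

>>> {"fn": "jog_arm", "kwargs": {"steps": [[-1,0,0,0,0],[-1,0,0,0,0],[-1,0,0,0,0],[-1,0,0,0,0]]}}

```text
time_s: 4.82
ee_pos: [442.8, 183.0, 44.0]
orientation: [[0.962, -0.271, -0.0], [-0.271, -0.962, -0.0], [-0.0, 0.0, -1.0]]
force: [0.1, -1.0, -0.1]
grip_width: 0.02
grip_force: 0.0
```

>>> {"fn": "jog_arm", "kwargs": {"steps": [[-1,0,0,0.5,0],[-1,0,0,1.5,0],[-1,0,0,2.8,0],[-1,0,0,4,0],[-1,0,0,5,0]]}}

```text
time_s: 5.45
ee_pos: [443.1, 183.2, 171.4]
orientation: [[0.963, -0.271, 0.002], [-0.271, -0.963, 0.001], [0.001, -0.002, -1.0]]
force: [0.3, -0.1, 0.3]
grip_width: 0.005
grip_force: 0.0
```

```bash
python3 - <<'E'
from h import *
s=r.state(); print(s["time_s"],s["ee_pos"])
A=[]
for c in ["wrist","side","top"]:
    im,d,P,m=cloud(c); np.savez(c+"2.npz",d=d,P=P,im=im); A.append(im)
    print(c,[(np.round(w(c,x["position"],m)),x["conf"]) for x in r.landmark_of("round_lid",c)])
cv2.imwrite("pics/c2.png",cv2.resize(np.hstack([A[0],A[1]]),(800,300)))
E
python3 f.py top2 side2 wrist2 | grep -E "2$|rlid|knob"
```

```text
5.45 [443.09258157 183.21933445 171.39188942]
wrist [(array([446., 187.,   9.]), 0.62)]
side [(array([444., 184.,  11.]), 0.62)]
top [(array([440., 187.,  11.]), 0.74)]
top2
rlid {'n': 240, 'circ': [441.3, 179.5, 52.4], 'rect': [434.0, 171.1, 59.4, 101.2, 48.5], 'mid': [433.4, 184.2], 'ext': [79.5, 70.0], 'mz': 24.9}
knob {'n': 30, 'circ': [440.6, 180.0, 10.3], 'rect': [439.7, 177.3, 10.8, 20.6, 71.0], 'mid': [440.3, 177.5], 'ext': [19.1, 11.5], 'mz': 53.7}
side2
rlid {'n': 1002, 'circ': [444.7, 184.4, 50.2], 'rect': [443.3, 184.2, 93.4, 97.6, 10.0], 'mid': [443.4, 185.4], 'ext': [89.4, 91.2], 'mz': 24.9}
knob {'n': 108, 'circ': [444.1, 185.2, 13.6], 'rect': [443.5, 185.3, 25.9, 24.4, 85.7], 'mid': [443.7, 185.2], 'ext': [24.0, 24.9], 'mz': 54.2}
wrist2
rlid {'n': 4626, 'circ': [442.4, 183.4, 47.9], 'rect': [442.8, 183.9, 94.6, 94.1, 76.5], 'mid': [442.9, 183.3], 'ext': [89.3, 88.9], 'mz': 23.7}
knob {'n': 457, 'circ': [442.4, 183.5, 13.0], 'rect': [442.7, 183.2, 24.9, 25.1, 20.6], 'mid': [442.9, 183.4], 'ext': [24.2, 23.7], 'mz': 53.6}
```

View pics/c2.png

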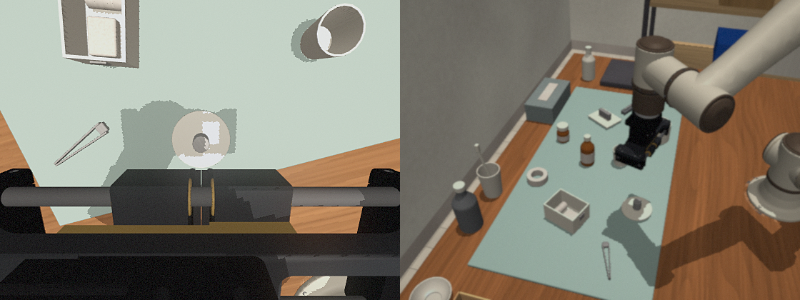

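The lid at (203,138) hasn't moved and the jaws shut on nothing. In the side view the gripper, near (640,150), doesn't look like it's over the lid. I'll compare the reported TCP with the cameras.

Run:
```python
from h import *
s=r.state(); R=np.array(s["orientation"]); p=np.array(s["ee_pos"]); print(s["joint_positions"],s["grip_width"])
for c in ["side","top","wrist"]:
    m=r.camera_model(c); K=np.array(m["K"])
    for nm,X in [("tip",p+14*R[:,2]),("tcp",p),("lid",np.array([442.7,183.3,54]))]:
        q=np.array(m["R"])@X+m["t"]; u=K@q; print(c,nm,np.round(u[:2]/u[2]),round(q[2]))
d=np.load("side2.npz"); P=d["P"]; Q=P.reshape(-1,3)
k=(abs(Q[:,0]-442)<150)&(abs(Q[:,1]-183)<150)&(Q[:,2]>70)&(Q[:,2]<230); Q=Q[k]
for a in range(70,230,15):
    S=Q[(Q[:,2]>=a)&(Q[:,2]<a+15)]
    if len(S): print(a,len(S),S.min(0).round(),S.max(0).round())
im=d["im"]; cv2.imwrite("pics/c3.png",cv2.resize(im[120:320,250:450],(600,600)))
```

```text
[ 7.31992187e-01  1.63079829e-01 -3.85985980e-01 -4.46310736e-04
 -1.02336357e+00  5.63998277e-01] 0.006235326065039744
side tip [337. 248.] 1052
side tcp [337. 243.] 1043
side lid [332. 281.] 1116
top tip [214. 265.] 1286
top tcp [213. 265.] 1272
top lid [219. 268.] 1384
wrist tip [281. 234.] 210
wrist tcp [281. 241.] 197
wrist lid [280. 202.] 307
70 30 [578. 242.  70.] [592. 291.  74.]
190 10 [434. 177. 198.] [439. 197. 205.]
205 16 [434. 179. 205.] [438. 194. 219.]
220 6 [433. 176. 220.] [437. 192. 224.]
```

View pics/c3.png

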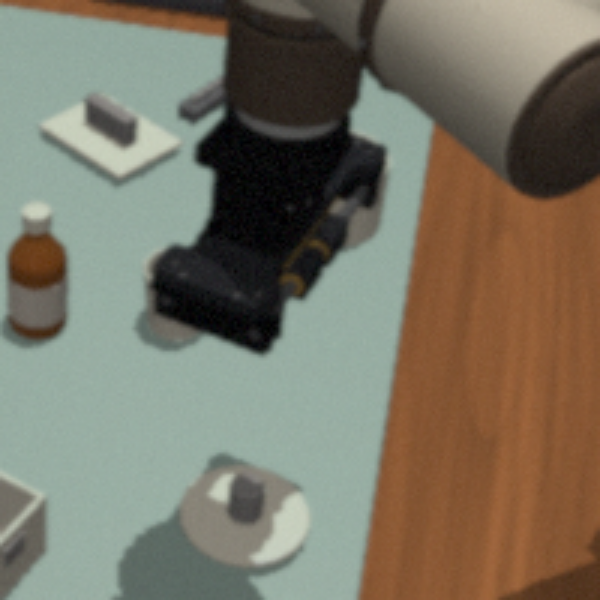

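The crop shows the gripper body ending at about (262,350), right where the TCP should appear (261,369). No fingers hang below it. I'll check finger geometry in the wrist depth.

Run:
```python
from h import *
p2=np.array([443.09,183.22,171.39]); p1=np.array([440,184.47,287.33])
R=np.array(r.state()["orientation"])
for n,p in [("w1",p1),("wrist2",p2)]:
    d=np.load(n+".npz"); P=(d["P"]-p)@R   # tool frame
    print(n)
    for v in range(225,330,8):
        print(v,[tuple(P[v,u].round().astype(int).tolist()) for u in ((180,192,204,362,375,390) if n=="w1" else (200,240,270,281,290,320,360))])
d=np.load("wrist2.npz")["im"]; cv2.imwrite("pics/c4.png",cv2.resize(np.vstack([np.load("w1.npz")["im"][210:350,80:480],d[210:350,80:480]])*1,(800,560)))
```

```text
w1
225 [(-76, -168, 277), (-77, -149, 279), (-76, -128, 277), (-81, 136, 287), (-81, 158, 287), (-82, 184, 289)]
233 [(-90, -169, 277), (-90, -149, 277), (-91, -129, 278), (-95, 137, 288), (-95, 159, 287), (-96, 185, 288)]
241 [(-105, -171, 278), (13, -49, -33), (11, -44, -28), (10, 47, -28), (11, 54, -29), (-110, 187, 288)]
249 [(-119, -172, 278), (11, -47, -40), (8, -43, -33), (9, 44, -37), (12, 49, -43), (-125, 188, 287)]
257 [(12, -49, -53), (11, -44, -50), (4, -43, -34), (5, 44, -39), (10, 47, -50), (12, 54, -53)]
265 [(34, -28, -108), (34, -25, -108), (34, -21, -108), (34, 24, -108), (34, 27, -108), (33, 32, -107)]
273 [(32, -28, -109), (32, -25, -109), (32, -21, -110), (32, 24, -109), (32, 27, -110), (32, 31, -110)]
281 [(31, -27, -111), (30, -24, -111), (30, -21, -111), (70, 1, -185), (30, 27, -110), (30, 31, -111)]
289 [(6, -43, -72), (-4, -43, -56), (-201, -140, 289), (-202, 144, 288), (0, 44, -63), (5, 47, -72)]
297 [(2, -43, -72), (-7, -43, -57), (-217, -141, 288), (-218, 145, 288), (-4, 44, -64), (2, 48, -72)]
305 [(-2, -44, -72), (-232, -164, 287), (-233, -142, 288), (-
[... 1291 characters left out ...]
, (33, 21, -117)]
289 [(31, -20, -117), (31, -10, -116), (5, -4, -72), (2, 1, -66), (6, 4, -72), (31, 11, -117), (31, 21, -116)]
297 [(28, -21, -116), (28, -10, -116), (1, -4, -71), (-2, 1, -67), (1, 4, -71), (28, 11, -116), (70, 1, -185)]
305 [(26, -21, -116), (26, -10, -117), (-2, -4, -72), (-5, 1, -69), (-3, 4, -71), (26, 11, -116), (26, 22, -116)]
313 [(23, -21, -116), (24, -10, -117), (-6, -4, -73), (-8, 1, -69), (-7, 5, -72), (24, 11, -117), (24, 22, -117)]
321 [(25, -19, -122), (25, -10, -121), (24, -2, -121), (25, 1, -122), (25, 3, -122), (25, 11, -121), (25, 20, -122)]
329 [(26, -18, -126), (26, -9, -126), (27, -2, -127), (26, 1, -126), (27, 3, -127), (26, 10, -127), (26, 19, -126)]
```

View pics/c4.png

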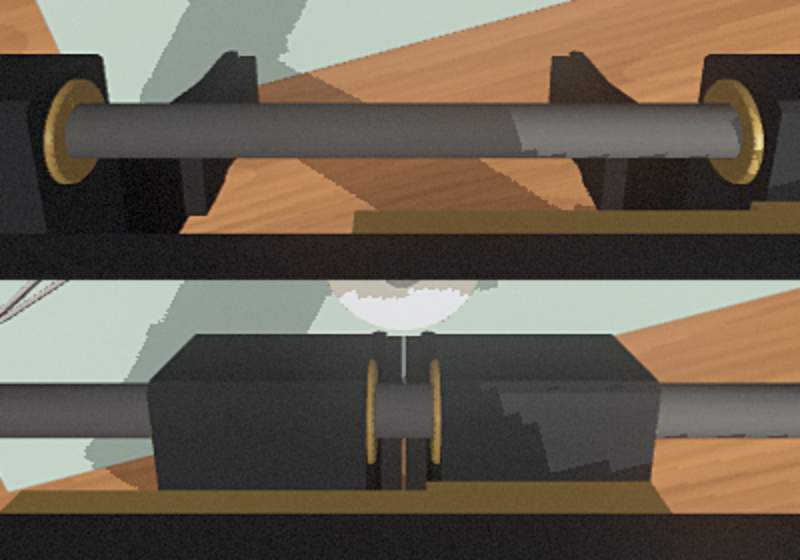

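The fingers seen in the wrist depth end about 27 mm behind the reported TCP. The spec puts them 14 mm ahead, so they sat above the knob. I'll measure this more exactly.

Run:
```python
from h import *
p2=np.array([443.09,183.22,171.39]); p1=np.array([440,184.47,287.33])
R=np.array(r.state()["orientation"])
for n,p in [("w1",p1),("wrist2",p2)]:
    P=(np.load(n+".npz")["P"]-p)@R
    Q=P[(abs(P[...,0])<16)&(abs(P[...,1])<62)&(P[...,2]>-60)&(P[...,2]<30)]
    for a in range(-60,0,6):
        S=Q[(Q[:,2]>=a)&(Q[:,2]<a+6)]
        if len(S): print(n,a,len(S),S.min(0).round(1),S.max(0).round(1),"neg inner",S[S[:,1]<0][:,1].max().round(1),"pos",S[S[:,1]>0][:,1].min().round(1))
```

```text
w1 -60 145 [ -8.6 -53.9 -60. ] [ 13.   55.5 -54. ] neg inner -42.7 pos 43.8
w1 -54 279 [ -8.6 -53.9 -54. ] [ 12.8  54.6 -48. ] neg inner -42.9 pos 44.2
w1 -48 252 [ -8.8 -52.  -48. ] [ 12.8  53.7 -42.1] neg inner -42.5 pos 43.7
w1 -42 243 [  2.5 -51.7 -42. ] [ 12.9  53.4 -36. ] neg inner -42.5 pos 43.6
w1 -36 236 [  0.3 -52.  -35.9] [ 12.7  52.9 -30. ] neg inner -42.5 pos 43.7
w1 -30 249 [ -2.2 -52.  -30. ] [ 12.8  53.5 -24. ] neg inner -42.5 pos 43.8
w1 -24 45 [ -3.8 -51.6 -24. ] [ 12.4  53.1 -22.4] neg inner -42.6 pos 44.0
wrist2 -60 15 [ 10.7  -5.3 -57.2] [ 12.5   6.7 -54. ] neg inner -1.5 pos 2.4
wrist2 -54 127 [  8.3  -5.6 -54. ] [ 12.6   7.  -48. ] neg inner -0.0 pos 1.5
wrist2 -48 140 [  7.5  -6.9 -47.9] [ 12.7   8.2 -42.1] neg inner -0.0 pos 0.4
wrist2 -42 127 [ 10.1  -7.1 -42. ] [ 12.6   8.5 -36.1] neg inner -0.1 pos 0.4
wrist2 -36 123 [ 10.1  -7.4 -35.9] [ 12.8   8.8 -30. ] neg inner -0.1 pos 0.4
wrist2 -30 114 [ 10.1  -8.3 -29.7] [ 12.7   9.6 -24.1] neg inner -0.2 pos 0.4
wrist2 -24 25 [ 10.2  -7.8 -23.9] [ 12.2   9.7 -22.2] neg inner -0.2 pos 0.4
```

The tips are at tool z of about -22, roughly 36 mm behind spec, and lateral alignment is fine. For tips at 30 mm I need TCP z of about 8. I'll open the jaws and go down again.

>>> {"fn": "jog_arm", "kwargs": {"steps": [[1,0,0,-1,0],[1,0,0,-2,0],[1,0,0,-3,0],[1,0,0,-3.5,0],[1,0,0,-3.5,0]]}}

```text
time_s: 6.38
ee_pos: [442.3, 182.5, 80.5]
orientation: [[0.962, -0.271, -0.002], [-0.271, -0.962, -0.002], [-0.002, 0.003, -1.0]]
force: [-0.7, -0.2, 0.4]
grip_width: 0.489
grip_force: 0.0
```

>>> {"fn": "jog_arm", "kwargs": {"steps": [[1,0,0,0,0],[1,0,0,-1,0],[1,0,0,-2,0],[1,0,0,-2.92,0],[1,0,0,-2.92,0]]}}

```text
time_s: 7.0
ee_pos: [442.4, 182.7, 8.1]
orientation: [[0.962, -0.271, -0.002], [-0.271, -0.962, -0.001], [-0.001, 0.002, -1.0]]
force: [0.0, -0.2, 0.1]
grip_width: 0.982
grip_force: 0.0
```

>>> {"fn": "jog_arm", "kwargs": {"steps": [[-1,0,0,0,0],[-1,0,0,0,0],[-1,0,0,0,0],[-1,0,0,0,0],[-1,0,0,0,0]]}}

```text
time_s: 7.62
ee_pos: [442.8, 183.1, 8.7]
orientation: [[0.962, -0.271, 0.0], [-0.271, -0.962, 0.0], [0.0, -0.0, -1.0]]
force: [0.3, -0.1, -0.5]
grip_width: 0.515
grip_force: 0.0
```

>>> {"fn": "jog_arm", "kwargs": {"steps": [[-1,0,0,0,0],[-1,0,0,0,0],[-1,0,0,0,0]]}}

```text
time_s: 8.0
ee_pos: [442.9, 183.1, 8.5]
orientation: [[0.962, -0.271, 0.0], [-0.271, -0.962, 0.0], [0.0, -0.0, -1.0]]
force: [-0.0, -0.8, -0.7]
grip_width: 0.292
grip_force: 20.0
```

>>> {"fn": "jog_arm", "kwargs": {"steps": [[-1,0,0,0.3,0],[-1,0,0,1,0],[-1,0,0,2.5,0],[-1,0,0,4,0],[-1,0,0,6,0]]}}

```text
time_s: 8.62
ee_pos: [441.9, 182.3, 159.4]
orientation: [[0.962, -0.272, -0.002], [-0.272, -0.962, -0.001], [-0.002, 0.002, -1.0]]
force: [1.2, 1.4, -1.7]
grip_width: 0.291
grip_force: 20.0
```

>>> {"fn": "jog_arm", "kwargs": {"steps": [[-1,0,-1,0,0],[-1,0,-2.5,0,0],[-1,0,-4.3,0,0],[-1,0,-6.2,0,0],[-1,0,-7.5,0,0]]}}

```text
time_s: 9.25
ee_pos: [442.1, -6.2, 158.9]
orientation: [[0.962, -0.272, 0.0], [-0.272, -0.962, 0.0], [-0.0, -0.0, -1.0]]
force: [-0.3, 0.5, -1.1]
grip_width: 0.295
grip_force: 20.0
```

>>> {"fn": "jog_arm", "kwargs": {"steps": [[-1,0,-2,0,0],[-1,-0.2,-4,0,0],[-1,-0.4,-5,0,0],[-1,-0.4,-5.2,0,0],[-1,-0.4,-5.2,0,0]]}}

```text
time_s: 9.88
ee_pos: [432.8, -134.4, 158.7]
orientation: [[0.962, -0.272, 0.0], [-0.272, -0.962, 0.0], [0.0, -0.0, -1.0]]
force: [0.6, -0.1, -0.8]
grip_width: 0.292
grip_force: 20.0
```

Run:
```python
from h import *
s=r.state(); print(s["time_s"],s["ee_pos"],s["grip_width"])
im,d,P,m=cloud("wrist"); cv2.imwrite("pics/w5.png",im); np.savez("w5.npz",d=d,P=P,im=im)
Q=P[(np.hypot(P[...,0]-430,P[...,1]+204)<65)]; print(np.histogram(Q[:,2],bins=np.arange(0,200,10)))
print("jar",fit(P,(430,-204),74,86,60))
R=np.array(s["orientation"]); T=(P-np.array(s["ee_pos"]))@R
print("rim ring",{k:v for k,v in [("tool pts", (T[(abs(T[...,2]-30)<15)&(np.hypot(T[...,0],T[...,1])<60)]).shape)]})
```

```text
9.875 [ 432.79942292 -134.36230464  158.71213248] 0.29210465463636914
(array([1220, 2823,  391, 1077,  355,  387,  451,  993,  275,    0,    0,
          0,    0,    0,    0,    0,    3, 3472,  202]), array([  0,  10,  20,  30,  40,  50,  60,  70,  80,  90, 100, 110, 120,
       130, 140, 150, 160, 170, 180, 190]))
jar {'n': 1074, 'circ': [429.4, -204.1, 45.0], 'rect': [433.9, -213.9, 89.5, 67.1, 24.5], 'mid': [430.2, -208.6], 'ext': [86.9, 77.7], 'mz': 79.4}
rim ring {'tool pts': (0, 3)}
```

View pics/w5.png

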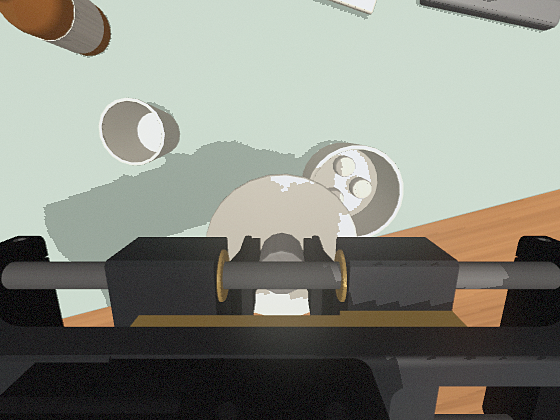

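The lid hangs level in the jaws, with its flange around (280,210), and the jar is at (360,190). I'll fit both circles from this one view.

```bash
cat > c.py <<'E'
from h import *
import sys
from scipy.optimize import least_squares
P=np.load(sys.argv[1])["P"]
def edge(c,z0,z1,rad,R0):
    Q=P[(np.hypot(P[...,0]-c[0],P[...,1]-c[1])<rad)&(P[...,2]>z0)&(P[...,2]<z1)]
    for _ in range(4):
        a=np.arctan2(Q[:,1]-c[1],Q[:,0]-c[0]); rr=np.hypot(Q[:,0]-c[0],Q[:,1]-c[1]); b=(a/np.pi*45).astype(int)
        E=np.array([Q[b==k][rr[b==k].argmax()] for k in set(b) if rr[b==k].max()>R0-5])
        c=least_squares(lambda c:np.hypot(E[:,0]-c[0],E[:,1]-c[1])-R0,c[:2],loss="soft_l1").x
    return np.round(c,1),len(E),np.median(Q[:,2]).round(1)
lx,ly,lz=map(float,sys.argv[2:5])
print("lid",edge((lx,ly),lz-7,lz+5,52,48)); print("jar",edge((429.5,-204),74,86,52,45))
E
python3 c.py w5.npz 433 -134 175; python3 c.py w1.npz 442.7 183 24
```

```text
lid (array([ 432.1, -134.6]), 52, np.float64(173.9))
jar (array([ 429.3, -203.3]), 61, np.float64(79.4))
lid (array([442.8, 183.2]), 89, np.float64(23.7))
jar (array([ 429.4, -203.4]), 33, np.float64(79.0))
```

>>> {"fn": "jog_arm", "kwargs": {"steps": [[-1,-0.05,-1.2,0,0],[-1,-0.11,-2.4,0,0],[-1,-0.11,-2.75,-1,0],[-1,-0.11,-2.75,-2,0],[-1,-0.11,-2.75,-2.8,0]]}}

```text
time_s: 10.55
ee_pos: [430.2, -202.3, 87.7]
orientation: [[0.963, -0.27, -0.001], [-0.27, -0.963, 0.0], [-0.001, -0.0, -1.0]]
force: [-0.8, -0.3, -0.9]
grip_width: 0.293
grip_force: 20.0
```

>>> {"fn": "jog_arm", "kwargs": {"steps": [[-1,0,0,0,0],[-1,0,0,0,0]]}}

```text
time_s: 10.8
ee_pos: [431.1, -202.8, 89.4]
orientation: [[0.963, -0.27, 0.001], [-0.27, -0.963, -0.0], [0.002, 0.0, -1.0]]
force: [0.1, 0.4, -1.4]
grip_width: 0.293
grip_force: 20.0
```

```bash
python3 - <<'E'
from h import *
s=r.state(); print(s["time_s"],s["ee_pos"],s["grip_width"])
im,d,P,m=cloud("wrist"); np.savez("w6.npz",d=d,P=P,im=im)
E
python3 c.py w6.npz 429.3 -203.3 103
```

```text
10.8 [ 431.07130805 -202.81510092   89.3944179 ] 0.2929850707461461
lid (array([ 430.4, -203.1]), 52, np.float64(104.6))
jar (array([ 429.2, -203.9]), 1, np.float64(74.4))
```

>>> {"fn": "jog_arm", "kwargs": {"steps": [[-1,-0.02,-0.01,-0.2,0],[-1,-0.03,-0.01,-0.4,0],[-1,-0.03,-0.01,-0.55,0],[-1,-0.03,-0.01,-0.66,0],[-1,-0.03,-0.01,-0.68,0]]}}

```text
time_s: 11.48
ee_pos: [429.2, -203.5, 71.3]
orientation: [[0.962, -0.271, -0.0], [-0.271, -0.962, 0.0], [-0.0, 0.0, -1.0]]
force: [-0.1, 0.8, -0.9]
grip_width: 0.297
grip_force: 20.0
```

>>> {"fn": "jog_arm", "kwargs": {"steps": [[-1,0,0,-0.02,0],[-1,0,0,-0.04,0],[-1,0,0,-0.06,0],[-1,0,0,-0.06,0]]}}

```text
time_s: 11.98
ee_pos: [429.5, -203.5, 70.5]
orientation: [[0.963, -0.271, 0.0], [-0.271, -0.963, -0.0], [0.0, 0.0, -1.0]]
force: [-1.1, 1.4, 3.7]
grip_width: 0.296
grip_force: 20.0
```

Contact at z=70.5, as expected for a seated lid. Releasing.

>>> {"fn": "jog_arm", "kwargs": {"steps": [[0,0,0,0,0],[0,0,0,0,0],[0,0,0,0,0],[0.2,0,0,0,0],[0.2,0,0,0,0]]}}

```text
time_s: 12.6
ee_pos: [429.3, -203.5, 70.0]
orientation: [[0.962, -0.271, -0.0], [-0.271, -0.962, 0.0], [-0.0, -0.0, -1.0]]
force: [0.1, -0.3, 0.5]
grip_width: 0.584
grip_force: 0.0
```

>>> {"fn": "jog_arm", "kwargs": {"steps": [[1,0,0,0.5,0],[1,0,0,1.5,0],[1,0,0,3,0],[1,0,0,5,0],[1,1,0,7,0]]}}

```text
time_s: 13.22
ee_pos: [453.3, -203.5, 248.0]
orientation: [[0.962, -0.272, 0.001], [-0.272, -0.962, -0.0], [0.001, -0.0, -1.0]]
force: [1.2, 0.3, -0.5]
grip_width: 0.988
grip_force: 0.0
```

```bash
python3 - <<'E'
from h import *
s=r.state(); print(s["time_s"],s["ee_pos"],s["grip_width"])
im,d,P,m=cloud("wrist"); cv2.imwrite("pics/w7.png",im); np.savez("w7.npz",d=d,P=P,im=im)
Q=P[(np.hypot(P[...,0]-429,P[...,1]+203)<44)&(P[...,2]>70)&(P[...,2]<100)]
A=np.c_[Q[:,:2]-[429,-203],np.ones(len(Q))]; print(len(Q),np.linalg.lstsq(A,Q[:,2],rcond=None)[0])
E
python3 c.py w7.npz 429 -203 86; python3 f.py w7|grep -E "blid|bar"
```

```text
13.225 [ 453.2699788  -203.45904503  248.00983811] 0.9879747097358924
3420 [ 2.77519655e-03 -1.99654284e-03  8.58338825e+01]
lid (array([ 429.2, -204.1]), 89, np.float64(85.7))
jar (array([ 428.9, -204. ]), 89, np.float64(85.4))
blid {'n': 4055, 'circ': [644.0, -255.9, 60.5], 'rect': [643.3, -255.6, 86.3, 87.7, 57.8], 'mid': [633.8, -255.7], 'ext': [86.5, 104.8], 'mz': 23.9}
bar {'n': 520, 'circ': [645.8, -259.2, 20.8], 'rect': [646.6, -257.8, 16.1, 40.0, 57.0], 'mid': [644.2, -257.7], 'ext': [33.1, 30.1], 'mz': 53.6}
```

The round lid is seated: flange top 85.8 mm, flat and centred. Now the box lid.

>>> {"fn": "jog_arm", "kwargs": {"steps": [[1,1.5,-0.4,0.5,-0.6],[1,3.2,-0.9,1,-1.2],[1,5,-1.4,1.5,-2],[1,6.8,-2,1.5,-2],[1,8,-2.3,1.5,-2]]}}

```text
time_s: 13.9
ee_pos: [655.8, -261.5, 282.4]
orientation: [[0.85, -0.526, -0.0], [-0.526, -0.85, 0.0], [-0.0, -0.0, -1.0]]
force: [-0.9, -0.6, 0.1]
grip_width: 1.002
grip_force: 0.0
```

>>> {"fn": "jog_arm", "kwargs": {"steps": [[1,0,0,0,0],[1,0,0,0,0]]}}

```text
time_s: 14.15
ee_pos: [653.8, -260.9, 282.8]
orientation: [[0.85, -0.526, -0.0], [-0.526, -0.85, -0.0], [-0.0, 0.0, -1.0]]
force: [-0.7, -0.2, 0.2]
grip_width: 0.997
grip_force: 0.0
```

```bash
python3 - <<'E'
from h import *
s=r.state(); print(s["time_s"],s["ee_pos"],np.round(s["orientation"],3).tolist())
y=np.array(s["orientation"])[:,1]; print("y ang",np.degrees(np.arctan2(y[1],y[0]))%360)
im,d,P,m=cloud("wrist"); cv2.imwrite("pics/w8.png",im); np.savez("w8.npz",d=d,P=P,im=im)
E
python3 f.py w8|grep -E "blid|bar"
```

```text
14.15 [ 653.8285087  -260.87267521  282.80726551] [[0.85, -0.526, -0.0], [-0.526, -0.85, -0.0], [-0.0, 0.0, -1.0]]
y ang 238.25726562903276
blid {'n': 3742, 'circ': [651.3, -270.0, 75.6], 'rect': [644.8, -279.7, 125.7, 115.9, 57.6], 'mid': [655.9, -264.2], 'ext': [125.2, 116.5], 'mz': 23.7}
bar {'n': 447, 'circ': [655.7, -263.7, 29.4], 'rect': [655.8, -263.5, 14.6, 58.0, 58.2], 'mid': [655.7, -263.7], 'ext': [52.3, 37.9], 'mz': 53.6}
```

>>> {"fn": "jog_arm", "kwargs": {"steps": [[1,0.08,-0.1,-2,0],[1,0.08,-0.1,-4,0],[1,0.08,-0.1,-6,0],[1,0.08,-0.1,-8,0],[1,0.08,-0.1,-9,0]]}}

```text
time_s: 14.82
ee_pos: [653.9, -262.8, 55.5]
orientation: [[0.85, -0.526, -0.004], [-0.526, -0.85, 0.001], [-0.004, 0.001, -1.0]]
force: [-0.1, -0.2, 0.9]
grip_width: 0.999
grip_force: 0.0
```

>>> {"fn": "jog_arm", "kwargs": {"steps": [[1,0,0,-0.7,0],[1,0,0,-1.4,0],[1,0,0,-1.98,0],[1,0,0,-1.98,0],[-1,0,0,-1.98,0]]}}

```text
time_s: 15.45
ee_pos: [657.0, -263.7, 8.9]
orientation: [[0.851, -0.526, 0.001], [-0.526, -0.851, -0.001], [0.002, -0.0, -1.0]]
force: [0.6, -0.6, -0.1]
grip_width: 0.952
grip_force: 0.0
```

>>> {"fn": "jog_arm", "kwargs": {"steps": [[-1,0,0,0,0],[-1,0,0,0,0],[-1,0,0,0,0],[-1,0,0,0,0],[-1,0,0,0,0]]}}

```text
time_s: 16.08
ee_pos: [656.3, -263.5, 8.0]
orientation: [[0.85, -0.526, -0.0], [-0.526, -0.85, -0.0], [-0.0, 0.0, -1.0]]
force: [0.6, -0.5, -0.1]
grip_width: 0.405
grip_force: 0.0
```

>>> {"fn": "jog_arm", "kwargs": {"steps": [[-1,0,0,0,0],[-1,0,0,0,0],[-1,0,0,0,0]]}}

```text
time_s: 16.45
ee_pos: [656.3, -263.4, 8.0]
orientation: [[0.85, -0.526, -0.0], [-0.526, -0.85, 0.0], [-0.0, -0.0, -1.0]]
force: [0.8, -0.0, -0.1]
grip_width: 0.181
grip_force: 20.0
```

>>> {"fn": "jog_arm", "kwargs": {"steps": [[-1,0,0,0.3,0],[-1,0,0,1,0],[-1,0,0,2.8,0],[-1,0,0,5,0],[-1,0,0,7,0]]}}

```text
time_s: 17.08
ee_pos: [656.5, -263.6, 186.9]
orientation: [[0.85, -0.526, 0.003], [-0.526, -0.85, -0.001], [0.003, -0.001, -1.0]]
force: [1.0, -0.1, -0.7]
grip_width: 0.178
grip_force: 20.0
```

>>> {"fn": "jog_arm", "kwargs": {"steps": [[-1,0,1,0,0.2],[-1,-0.1,2.5,0,0.6],[-1,-0.2,4.3,0,1],[-1,-0.3,6.2,0,1.45],[-1,-0.4,8,0,1.45]]}}

```text
time_s: 17.7
ee_pos: [645.5, -61.5, 183.2]
orientation: [[0.939, -0.343, -0.0], [-0.343, -0.939, 0.0], [-0.0, -0.0, -1.0]]
force: [0.6, 0.1, -1.7]
grip_width: 0.181
grip_force: 20.0
```

>>> {"fn": "jog_arm", "kwargs": {"steps": [[-1,0,2,0,0],[-1,0,4,0,0],[-1,-0.1,6.5,0,0],[-1,-0.2,8.5,0,0],[-1,-0.2,9,0,0]]}}

```text
time_s: 18.32
ee_pos: [640.3, 165.0, 183.0]
orientation: [[0.94, -0.34, -0.0], [-0.34, -0.94, 0.0], [-0.0, -0.0, -1.0]]
force: [-0.4, -0.6, -0.5]
grip_width: 0.184
grip_force: 20.0
```

>>> {"fn": "jog_arm", "kwargs": {"steps": [[-1,0,0,0,0],[-1,0,0,0,0]]}}

```text
time_s: 18.58
ee_pos: [641.2, 160.3, 183.1]
orientation: [[0.938, -0.346, -0.0], [-0.346, -0.938, -0.0], [-0.0, 0.0, -1.0]]
force: [0.0, -0.6, -1.2]
grip_width: 0.182
grip_force: 20.0
```

Run:
```python
from h import *
s=r.state(); print(s["time_s"],s["ee_pos"],s["grip_width"]); p=s["ee_pos"]
y=np.array(s["orientation"])[:,1]; print("y ang",np.degrees(np.arctan2(y[1],y[0]))%360)
im,d,P,m=cloud("wrist"); cv2.imwrite("pics/w9.png",im); np.savez("w9.npz",d=d,P=P,im=im)
print("box",fit(P,(641,264),64,76,80)); print("lid",fit(P,p[:2],p[2]+8,p[2]+22,85)); print("bar",fit(P,p[:2],p[2]+40,p[2]+50,45))
print("box w1",fit(np.load("w1.npz")["P"],(641,264),66,74,80))
```

```text
18.575 [641.17747027 160.26353622 183.12025633] 0.1820782079049443
y ang 249.782947564268
box {'n': 562, 'circ': [669.5, 262.4, 42.3], 'rect': [669.1, 262.9, 64.1, 57.6, 69.8], 'mid': [679.2, 262.7], 'ext': [52.3, 75.8], 'mz': 69.3}
lid {'n': 10898, 'circ': [653.6, 155.3, 60.0], 'rect': [646.3, 158.0, 86.2, 102.6, 69.2], 'mid': [668.9, 148.1], 'ext': [71.4, 86.3], 'mz': 198.9}
bar {'n': 2399, 'circ': [642.6, 160.4, 28.2], 'rect': [642.0, 156.9, 34.0, 56.0, 83.9], 'mid': [643.1, 157.6], 'ext': [52.0, 32.9], 'mz': 228.6}
box w1 {'n': 1208, 'circ': [640.9, 263.5, 67.2], 'rect': [641.5, 264.1, 81.1, 110.5, 69.7], 'mid': [639.4, 263.6], 'ext': [121.3, 106.8], 'mz': 69.7}
```

View pics/w9.png

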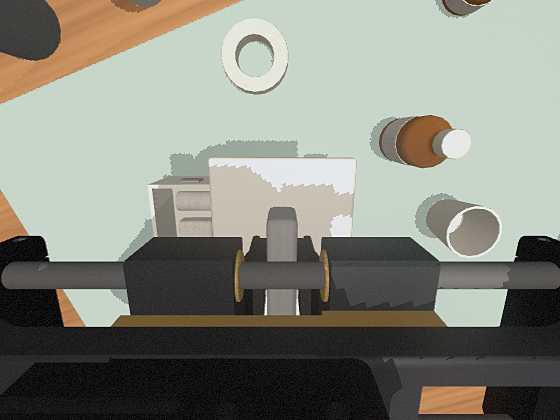

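The lid (210–355, 160–235) sits level and its edges run parallel to the box, at (150–210, 180–235). I'll compare edges in the tool frame.

```bash
cat > e.py <<'E'
from h import *
import sys
def ext(P,R,c,z0,z1,rad):
    T=P[(np.hypot(P[...,0]-c[0],P[...,1]-c[1])<rad)&(P[...,2]>z0)&(P[...,2]<z1)]
    X=(T-[c[0],c[1],0])@R; lo,hi=np.percentile(X[:,:2],[.3,99.7],axis=0); return lo.round(1),hi.round(1),len(X)
E
python3 - <<'E'
from e import *
s=r.state();R=np.array(s["orientation"])
P=np.load("w9.npz")["P"]
print("lid",ext(P,R,(641.2,160.3),192,204,75)); print("box w9",ext(P,R,(641.5,264.1),66,74,75))
print("box w1",ext(np.load("w1.npz")["P"],R,(641.5,264.1),66,74,75))
E
```

```text
lid (array([-41.1, -41.7]), array([56.9, 43.2]), 10885)
box w9 (array([ -1.8, -40.4]), array([55.1, 23.4]), 521)
box w1 (array([-55.1, -40.3]), array([54.8, 40.5]), 1208)
```

>>> {"fn": "jog_arm", "kwargs": {"steps": [[-1,0.06,1.5,0,0],[-1,0.06,3.2,0,0],[-1,0.06,4.17,-1,0],[-1,0.06,4.17,-2.6,0],[-1,0.06,4.17,-4,0]]}}

```text
time_s: 19.25
ee_pos: [642.9, 264.6, 81.8]
orientation: [[0.938, -0.346, -0.001], [-0.346, -0.938, -0.0], [-0.0, 0.0, -1.0]]
force: [0.8, -0.3, -0.9]
grip_width: 0.18
grip_force: 20.0
```

>>> {"fn": "jog_arm", "kwargs": {"steps": [[-1,0,0,0,0],[-1,0,0,0,0],[-1,0,0,0,0]]}}

```text
time_s: 19.62
ee_pos: [644.2, 266.0, 85.6]
orientation: [[0.939, -0.345, 0.004], [-0.345, -0.939, 0.002], [0.003, -0.003, -1.0]]
force: [-0.9, -0.8, -0.9]
grip_width: 0.182
grip_force: 20.0
```

Run:
```python
from e import *
s=r.state();R=np.array(s["orientation"]);p=s["ee_pos"];print(s["time_s"],p)
im,d,P,m=cloud("wrist"); np.savez("w10.npz",d=d,P=P,im=im)
print("lid rel box",ext(P,R,(641.5,264.1),p[2]+9,p[2]+21,75))
```

```text
19.625 [644.23496939 266.02501992  85.57866716]
lid rel box (array([-38.5, -44.8]), array([59.1, 40.1]), 10867)
```

>>> {"fn": "jog_arm", "kwargs": {"steps": [[-1,0,0,0,0],[-1,0,0,0,0],[-1,0,0,0,0],[-1,0,0,0,0]]}}

```text
time_s: 20.18
ee_pos: [642.8, 265.8, 83.0]
orientation: [[0.939, -0.344, -0.0], [-0.344, -0.939, -0.0], [-0.0, 0.0, -1.0]]
force: [0.8, 0.6, -1.4]
grip_width: 0.184
grip_force: 20.0
```

Run:
```python
from e import *
s=r.state();R=np.array(s["orientation"]);p=s["ee_pos"];print(s["time_s"],p)
im,d,P,m=cloud("wrist"); np.savez("w10.npz",d=d,P=P,im=im)
print("lid rel box",ext(P,R,(641.5,264.1),p[2]+9,p[2]+21,75))
```

```text
20.175 [642.77949847 265.83038675  83.0020839 ]
lid rel box (array([-40.5, -43.8]), array([57.5, 41. ]), 10878)
```

>>> {"fn": "jog_arm", "kwargs": {"steps": [[-1,-0.02,-0.05,-0.2,0],[-1,-0.02,-0.05,-0.4,0],[-1,-0.02,-0.05,-0.6,0],[-1,-0.02,-0.05,-0.75,0],[-1,-0.02,-0.05,-0.86,0]]}}

```text
time_s: 20.85
ee_pos: [642.2, 264.5, 61.2]
orientation: [[0.939, -0.344, -0.0], [-0.344, -0.939, -0.0], [-0.0, 0.0, -1.0]]
force: [0.7, -0.5, -0.6]
grip_width: 0.184
grip_force: 20.0
```

>>> {"fn": "jog_arm", "kwargs": {"steps": [[-1,0,0,-0.02,0],[-1,0,0,-0.04,0],[-1,0,0,-0.06,0],[-1,0,0,-0.06,0]]}}

```text
time_s: 21.35
ee_pos: [642.4, 264.6, 60.1]
orientation: [[0.939, -0.344, 0.0], [-0.344, -0.939, 0.0], [0.0, -0.0, -1.0]]
force: [-0.1, 0.0, -1.7]
grip_width: 0.182
grip_force: 20.0
```

>>> {"fn": "jog_arm", "kwargs": {"steps": [[-1,0,0,-0.02,0],[-1,0,0,-0.04,0],[-1,0,0,-0.04,0]]}}

```text
time_s: 21.72
ee_pos: [642.4, 264.6, 60.0]
orientation: [[0.939, -0.344, 0.001], [-0.344, -0.939, 0.0], [0.001, -0.0, -1.0]]
force: [-2.3, 0.1, 4.6]
grip_width: 0.184
grip_force: 20.0
```

Contact at z=60.0 (4.6 N), as expected for a seated lid. Releasing and retreating.

>>> {"fn": "jog_arm", "kwargs": {"steps": [[-0.3,0,0,0,0],[-0.3,0,0,0,0],[0,0,0,0,0],[0,0,0,0,0],[0,0,0,0,0]]}}

```text
time_s: 22.35
ee_pos: [642.3, 264.5, 58.9]
orientation: [[0.939, -0.344, -0.0], [-0.344, -0.939, -0.0], [-0.0, 0.0, -1.0]]
force: [0.7, 0.5, 0.3]
grip_width: 0.491
grip_force: 0.0
```

>>> {"fn": "jog_arm", "kwargs": {"steps": [[0.2,0,0,0.3,0],[0.5,0,0,1.2,0],[0.5,0,0,3,0],[0.5,0,0,5,0],[0.5,0,0,7,0]]}}

```text
time_s: 22.98
ee_pos: [642.2, 264.4, 236.5]
orientation: [[0.939, -0.344, 0.001], [-0.344, -0.939, 0.0], [0.001, -0.001, -1.0]]
force: [1.0, 0.4, -0.2]
grip_width: 0.747
grip_force: 0.0
```

>>> {"fn": "jog_arm", "kwargs": {"steps": [[0.5,-0.5,0,1,0],[0.5,-1.5,0,1,0],[0.5,-2,0,1,0],[0.5,-2,0,1,0],[0.5,-2,0,1,0]]}}

```text
time_s: 23.6
ee_pos: [592.7, 264.5, 258.7]
orientation: [[0.939, -0.344, -0.0], [-0.344, -0.939, -0.0], [-0.0, 0.001, -1.0]]
force: [0.7, -0.6, 0.0]
grip_width: 0.752
grip_force: 0.0
```

Run:
```python
from e import *
s=r.state();p=s["ee_pos"];print(s["time_s"],p,s["grip_width"])
im,d,P,m=cloud("wrist"); S=cloud("side"); cv2.imwrite("pics/fin.png",cv2.resize(np.hstack([im,S[0]]),(800,300)))
a=np.radians(-20.2);R=np.array([[np.cos(a),-np.sin(a),0],[np.sin(a),np.cos(a),0],[0,0,1]])
print("lid rel box",ext(P,R,(641.5,264.1),70,82,78))
Q=P[(np.hypot(P[...,0]-641.5,P[...,1]-264.1)<60)&(P[...,2]>65)&(P[...,2]<85)]
A=np.c_[Q[:,:2]-[641,264],np.ones(len(Q))]; print(len(Q),np.linalg.lstsq(A,Q[:,2],rcond=None)[0])
for q in ["amber_bottle","measuring_cup","tweezers","tape_roll","pill_jar","thermometer_case"]: print(q,[np.round(w("side",x["position"])) for x in r.landmark_of(q,"side")[:1]])
```

```text
23.6 [592.71186828 264.51283214 258.655003  ] 0.7515449578308443
lid rel box (array([-56.9, -42.7]), array([57.6, 42.6]), 5818)
5377 [ 4.00496251e-04 -1.42635281e-03  7.57814778e+01]
amber_bottle [array([650.,  10.,  11.])]
measuring_cup [array([544., -27.,  11.])]
tweezers [array([485., 387.,  12.])]
tape_roll [array([791., 137.,  10.])]
pill_jar []
thermometer_case [array([544., -23.,   8.])]
```

View pics/fin.png

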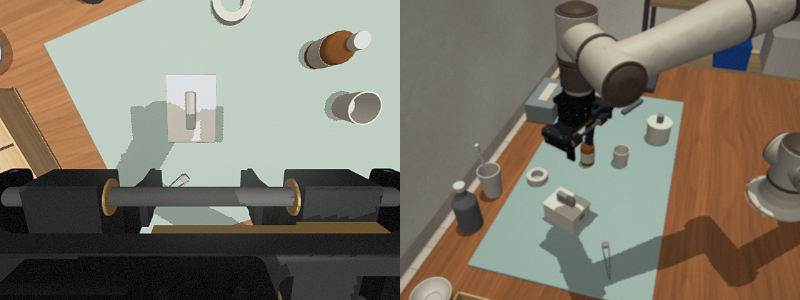

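The box lid at (191,108) is flat and centred with its flange top at 75.8 mm. The side view shows both containers closed and the bystanders still standing, so I'm handing in.

```bash
python3 -c "
from station import r
print(r.close_job())"
```

```text
the job is handed in; nothing more can be done
None
```

Both lids measured fully home, flat and centred on the round jar and the first aid box, and the job was handed in at about 24 s; the first grasp closed on air because the fingertips sit about 36 mm short of the stated TCP offset, but it touched nothing.

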